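# Count along the pantry rack and push the tin into the third gap

## Robot

A 6-joint arm with a two-finger parallel gripper is mounted at the origin on the work surface. World frame = base frame: x ahead of the robot, y to its left, z up, the work surface at z = 0. Lengths are in m, angles in rad, forces in N, time in s.
With the tool pointing down it reaches from about 0.375 to 0.925 m from the base axis. Payload 5.7 kg.
Tool frame: the origin (TCP) lies midway between the tips of the shut fingers; the grasp point (between the pads) lies 19 mm behind it; z points along the fingers, x is the direction in which the jaws open and shut, and the axes are right-handed (so a half turn about z gives the same grasp; the last joint's range is limited). The gripper opens to 88 mm and grips with 3 to 60 N. Pads are 20 mm wide; open, the fingers measure 115 mm over their backs; the gripper's body (75 mm by 178 mm) begins 61 mm behind the grasp point.
Start: joints at [1.172, 0.359, 1.51, -0, 1.272, -0.115], TCP at [0.168, 0.576, 0.223] pointing down, gripper open.
Joint ranges: [-2.97, 2.97], [-1.01, 2.36], [0.21, 2.38], [-0.96, 4.11], [0.2, 2.71], [-2.98, 2.98]. Speed limits (rad/s): [2.39, 2.39, 3.14, 3.14, 3.14, 3.14].

## Interface

Orientations are given as a unit quaternion [x, y, z, w].
In Python, from bench import move_ptp, servo_line, goto_joints, move_gripper, sleep, inverse_kinematics, capture, PlanningError, close_job, spot_in, silhouettes, current_clock, current_joint_pos, current_qvel, current_joint_torque, current_position, current_orientation, current_force, current_torque, current_finger_gap gives the robot as it stands. Calls block until the motion is done:
- move_ptp(position, orientation): joint-space move of the TCP to a pose.
- servo_line(position, orientation=None, rate=0.15, contact_N=None): straight line of the TCP; orientation=None keeps the orientation; rate is the mean speed in m/s. With contact_N (N) it stops when the force on the tool has changed by that much, and returns True; else False.
- goto_joints(angles): joint-space move.
- move_gripper(opening): finger opening in m; the grip force is fixed at half the most; returns when the fingers have stopped.
- sleep(seconds).
- inverse_kinematics(position, orientation): joint angles nearest the present ones, or None.
- capture(name): name is "scene" or "top" or "wrist"; returns a dict with "image" (480x640x3 uint8, blue, green, red), "range_z" (480x640 float32, m along the optical axis (not along the pixel's ray), 0 where there is no reading), "intrinsics" (3x3 intrinsics, pixels), "R" (3x3) and "t" (3): a world point X has camera coordinates R X + t. Camera axes: x right, y down, z forward; pixel columns grow to the right and rows downward; lengths in m; the calibration is good to about 2 mm. A picture is of the moment at which its call begins.
A pose or a line that the arm cannot do raises PlanningError and nothing moves.
- close_job(): hands the job in, once; it reports no verdict.
Trained networks look in the newest picture that a camera, given by its name, has taken for a name from the list of things; names that differ only in an ending like _2 or _b are one class to them, and where a whole thing is asked for, a point or a joint stands for the part that bears it (a point fixed in the world has none). Each returns a list of dicts, best first, with "conf" (0 to 1); they miss things now and then, are a little off and sometimes report something else, mostly with a low value. They report only what shows in the picture. A call takes as long as a camera call.
- spot_in(camera, query): "xy" ([column, row] in pixels, amid what is visible of it).
- silhouettes(camera, query): "region" (480x640 bool, what is visible of it) and "xy" ([column, row] in pixels, amid what is visible of it).
Readings, each from a call of its own:
- current_clock(): time.
- current_joint_pos(): joint angles.
- current_qvel(): joint speeds.
- current_joint_torque(): joint torques, N m.
- current_position(): TCP position.
- current_orientation(): TCP orientation.
- current_force(): force on the tool from outside, world axes, zero at the start.
- current_torque(): the same for the moment, N m.
- current_finger_gap(): finger opening in m.
Only numpy, scipy, OpenCV 4.12 (cv2) and the standard library are available. Lean on these libraries where they do the work, as an engineer would, in place of code of your own. Each camera call takes 0.05 s, during which the arm holds its last target.

## Task

Find the third gap of the wooden divider rack, counting from the end of its rail that carries the wooden ball: run a fingertip along the top of the rail from that end, touching it above the first, the second and the third gap in turn, one at a time, and do not touch it above the fourth. Then push the low loose tin, which stands on the table in front of the rack, along the table into that third gap until it is fully home against the back board. The tin is only pushed: never pick it up or tip it over, and leave everything else where it stands.

Things in the scene. Friction and masses are not known exactly. Their poses are not given: they have to be found in the camera images.
- rack: Fixed brown wooden rack (all mm), gaps a b c d side by side, 70 mm wide and deep, open to -x (robot side) and above; floor is the table. Origin: on the table, mid rack; x to the back, y along the rack. Dividers 8 thick, 40 high at y = 156, 78, 0, -78, -156, from x = -35 to the back board's face at x = +35. On the board a flat rail, x 35 to 65, y -180 to 180, top at z = 60. a and d hold bystanders.
- ball_end: Wooden ball, 38 mm across, on a short neck, 47 mm high in all, fixed on top of the rail at one of its ends (rack y = +166 or -166 mm; the end changes). Counting starts at this end. Origin: centre of its foot, on the rail's top.
- flat_end: Flat square wooden block 26 x 26 x 8 mm, fixed on top of the rail at the other end. Origin: centre of its underside, on the rail's top.
- rail_a: The stretch of the rack's rail above gap a, at the rack's +y end: brown wood, 30 (x) x 40 (y) x 12 mm, flush with the rest of the rail. Origin: centre of its top face, 60 mm above the table, 50 mm in +x of the rack's origin. Axes as the rack's. The gap below it is centred on the same rack y (+117 mm). 
- rail_b: The stretch of the rack's rail above gap b, second from the +y end: brown wood, 30 (x) x 40 (y) x 12 mm, flush with the rest of the rail. Origin: centre of its top face, 60 mm above the table, 50 mm in +x of the rack's origin. Axes as the rack's. The gap below it is centred on the same rack y (+39 mm). 
- rail_c: The stretch of the rack's rail above gap c, third from the +y end: brown wood, 30 (x) x 40 (y) x 12 mm, flush with the rest of the rail. Origin: centre of its top face, 60 mm above the table, 50 mm in +x of the rack's origin. Axes as the rack's. The gap below it is centred on the same rack y (-39 mm). 
- rail_d: The stretch of the rack's rail above gap d, at the rack's -y end: brown wood, 30 (x) x 40 (y) x 12 mm, flush with the rest of the rail. Origin: centre of its top face, 60 mm above the table, 50 mm in +x of the rack's origin. Axes as the rack's. The gap below it is centred on the same rack y (-117 mm). 
- tin: The low loose tin to push: upright steel tin with a plain white paper band, 56 mm in diameter, 45 mm high, about 0.13 kg, standing alone on the table in front of the rack's open side. It slides when pushed. Origin: centre of its underside. When it is home against the back board its origin is at rack x = +7 mm.
- tall_tin: Bystander in gap a: tin 50 mm in diameter, 56 mm high. Origin: centre of its underside.
- packet: Bystander in gap d: cardboard packet 50 x 46 x 50 mm. Origin: centre of its underside.
- jar: Bystander: lidded jar 68 mm in diameter, 110 mm high, left of the rack's front. Origin: centre of its underside.
- bottle: Bystander: bottle 60 mm in diameter, 190 mm high, left of the rack. Origin: centre of its underside.
- carton: Bystander: upright carton 55 x 120 x 170 mm, right of the rack. Origin: centre of its underside.
- big_can: Bystander: can 74 mm in diameter, 105 mm high, right of the rack's front. Origin: centre of its underside.
- hammer: Bystander: hammer lying on the table behind the rack. Origin: on the table at about its middle.

How it is judged:
On the way, in this order (a step that is already met when the one before it is completed fails the run):
1. a fingertip touches the rail above the first gap from the ball (((y of ball_end in the frame of rack above 0 m and contact force between the fingers and rail_a above 0.3 N) or (y of ball_end in the frame of rack below 0 m and contact force between the fingers and rail_d above 0.3 N))), for 0.03 s.
2. then it touches the rail above the second gap (((y of ball_end in the frame of rack above 0 m and contact force between the fingers and rail_b above 0.3 N) or (y of ball_end in the frame of rack below 0 m and contact force between the fingers and rail_c above 0.3 N))), for 0.03 s.
3. then it touches the rail above the third gap (((y of ball_end in the frame of rack above 0 m and contact force between the fingers and rail_c above 0.3 N) or (y of ball_end in the frame of rack below 0 m and contact force between the fingers and rail_b above 0.3 N))), for 0.03 s.
4. then the tin is home in the third gap (x of tin in the frame of rack between 0 and 0.014 m and ((y of ball_end in the frame of rack above 0 m and y of tin in the frame of rack between -0.051 and -0.027 m) or (y of ball_end in the frame of rack below 0 m and y of tin in the frame of rack between 0.027 and 0.051 m)) and height (world z) of tin below 0.006 m and angle between tin's own z axis and vertical below 0.1 rad), for 0.2 s.
At the end, for the whole second after the job is handed in: The tin stands upright on the table at rest in the third gap from the ball, within 7 mm of the back board, after the rail has been touched above gaps one, two and three in that order (all of step 4 and linear speed of tin below 0.01 m/s).
It fails at once if the tin is lifted off the table (over 12 mm) (height (world z) of tin above 0.012 m).
It fails at once if the tin is tipped (over 0.35 rad) (angle between tin's own z axis and vertical above 0.35 rad).
It fails at once if the rail is touched above the fourth gap from the ball ((y of ball_end in the frame of rack above 0 m and contact force between the fingers and rail_d above 0.3 N) or (y of ball_end in the frame of rack below 0 m and contact force between the fingers and rail_a above 0.3 N)).
It fails at once if a bystander is moved more than 20 mm or knocked over (distance of any of tall_tin, packet, jar, bottle, carton, big_can, hammer from where it was at the start of the episode above 0.02 m or angle between any of tall_tin, packet, jar, bottle, carton, big_can's own z axis and vertical above 0.35 rad).
It also fails if it takes over 64 s, if anything falls off the work surface, if the arm or the gripper's body presses on something with over 40 N, if the wrist force passes 120 N, or if a joint passes its speed limit or range.

## Working session

There is one attempt and no reset: what is moved stays moved. The work goes in short steps, each a Python script; the robot and the scene stay as the last script left them, time stands still between calls to the robot, and variables do not carry over. Pictures are saved under pics/ and viewed, and the job is handed in when it is done.

```bash
mkdir -p pics; ls; python3 - <<'E'
from bench import *
import cv2,pickle
d={}
for n in("scene","top"):
    c=capture(n); cv2.imwrite(f"pics/{n}0.png",c["image"]); d[n]=c
pickle.dump(d,open("cap0.pkl","wb"))
for n in("scene","top"):
    for q in("rack","ball_end","flat_end","tin","jar","big_can","rail_a"):
        print(n,q,[(round(r["conf"],2),[round(float(v)) for v in r["xy"]]) for r in spot_in(n,q)][:3])
print(current_clock())
E
```

```text
pics
scene rack [(0.94, [346, 241])]
scene ball_end [(0.65, [387, 188])]
scene flat_end []
scene tin [(0.88, [313, 203])]
scene jar [(0.93, [372, 151])]
scene big_can [(0.89, [183, 303]), (0.59, [423, 163])]
scene rail_a [(0.7, [343, 245]), (0.68, [363, 224]), (0.59, [375, 205])]
top rack [(0.69, [223, 235]), (0.55, [288, 235])]
top ball_end [(0.88, [194, 239])]
top flat_end [(0.49, [376, 214])]
top tin [(0.73, [256, 321])]
top jar [(0.84, [116, 319]), (0.73, [233, 262])]
top big_can [(0.88, [512, 319])]
top rail_a [(0.83, [352, 221]), (0.79, [311, 226]), (0.76, [223, 237])]
0.8
```

View pics/scene0.png

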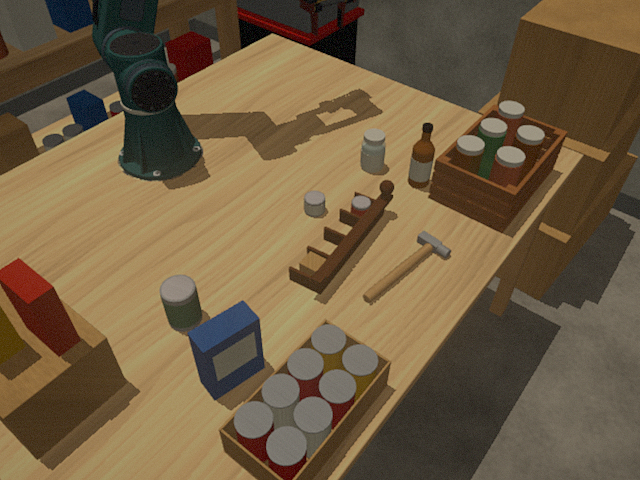

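View pics/top0.png

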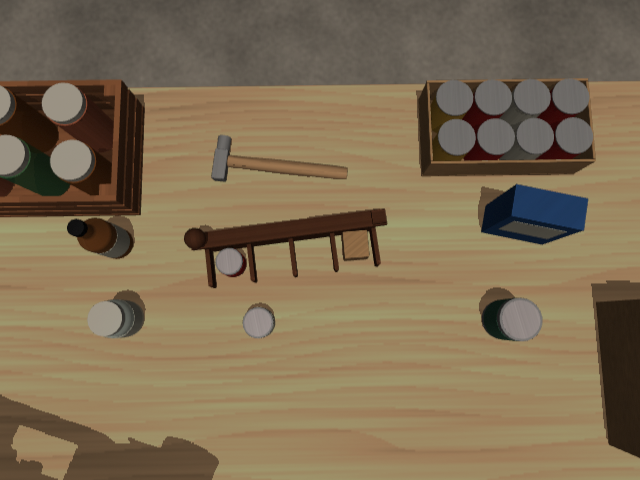

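The ball is at the +y end: (194,239) in the top view and (387,188) in the scene view. The flat block is at (378,216), so the third gap is c, between the dividers near columns 293 and 335. The tin is at (258,322). Next I'll measure poses from depth.

```bash
cat > h.py <<'E'
import numpy as np,pickle,cv2
def cloud(c):
    z=c["range_z"];K=c["intrinsics"];v,u=np.mgrid[:480,:640]
    P=np.stack([(u-K[0,2])/K[0,0]*z,(v-K[1,2])/K[1,1]*z,z],-1)
    W=(P-c["t"])@c["R"]
    W[z<=0]=np.nan
    return W
E
python3 - <<'E'
from h import *
d=pickle.load(open("cap0.pkl","rb"));c=d["top"];W=cloud(c)
print("cam",-c["R"].T@c["t"],"table z",np.nanmedian(W[380:420,300:500,2]))
for u,v in((194,239),(378,216),(258,322),(512,319),(110,319),(230,262),(355,245)): print(u,v,W[v,u].round(3))
m=np.zeros((480,640),bool);m[195:265,180:395]=1
z=W[...,2]
r=m&(abs(z-.06)<.006)
# rail: exclude ball & tall tin by brown color? use line fit w/ RANSAC-like
P=W[r][:,:2]
s=np.zeros((480,640,3),np.uint8);s[r]=255;cv2.imwrite("pics/rail.png",cv2.resize(s[180:300,160:420],None,fx=3,fy=3))
for it in range(6):
    rect=cv2.minAreaRect(P.astype(np.float32)); 
    cen=np.median(P,0) if it==0 else cen
    A=np.polyfit(P[:,1],P[:,0],1); res=P[:,0]-np.polyval(A,P[:,1]); print(A,len(P),abs(res).max())
    P=P[abs(res)<max(.018,abs(res).max()*.7)]
rect=cv2.minAreaRect(P.astype(np.float32));print(rect)
t=m[...]*0
mt=np.zeros((480,640),bool);mt[295:345,235:285]=1
r=mt&(abs(z-.045)<.008);Q=W[r];print("tin",len(Q),cv2.minEnclosingCircle(Q[:,:2].astype(np.float32)),Q.mean(0))
rb=np.zeros((480,640),bool);rb[220:260,175:212]=1
Q=W[rb&(z>.085)];print("ball",cv2.minEnclosingCircle(Q[:,:2].astype(np.float32)),Q[:,2].max())
rb=np.zeros((480,640),bool);rb[200:235,360:395]=1
Q=W[rb&(z>.065)];print("flat",cv2.minAreaRect(Q[:,:2].astype(np.float32)),Q[:,2].mean())
E
```

```text
cam [ 0.50170569 -0.01628192  1.04484433] table z 0.00089686661980218
194 239 [0.644 0.201 0.105]
378 216 [ 0.687 -0.125  0.068]
258 322 [0.5   0.096 0.043]
512 319 [ 0.499 -0.343  0.106]
110 319 [nan nan nan]
230 262 [0.608 0.146 0.057]
355 245 [ 0.638 -0.083  0.047]
[-0.15982728  0.66968692] 3287 0.06880617897000008
[-0.16306704  0.67005675] 3275 0.04838041604044063
[-0.1491806   0.67104063] 3143 0.03690080867689993
[-0.12984223  0.6718923 ] 2985 0.02955412638922461
[-0.11938577  0.67229743] 2893 0.022719224923830383
[-0.11753442  0.67236041] 2875 0.01646499399019863
((0.668545663356781, 0.03872261941432953), (0.03124137409031391, 0.35734811425209045), 6.709223747253418)
tin 775 ((0.500161349773407, 0.09648490697145462), 0.02846433036029339) [0.50006496 0.09582118 0.04575754]
ball ((0.6486625075340271, 0.203835129737854), 0.019459860399365425) 0.11023452163766172
flat ((0.6866362690925598, -0.12305909395217896), (0.02827063389122486, 0.03233679383993149), 9.326358795166016) 0.06851331516839061
```

View pics/rail.png

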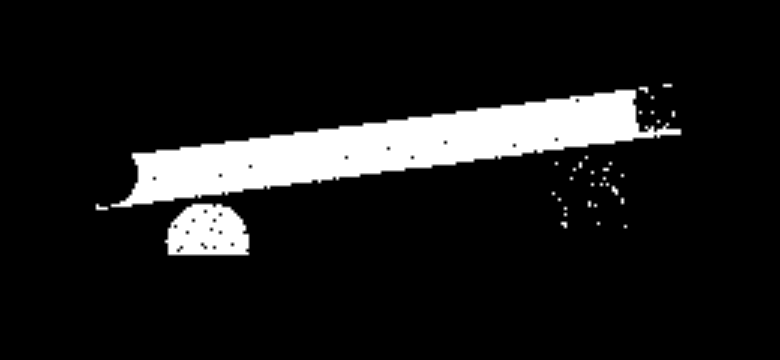

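```bash
python3 - <<'E'
from h import *
from bench import *
d=pickle.load(open("cap0.pkl","rb"))
for n in("scene","top"):
    c=d[n];W=cloud(c)
    for q in("jar","bottle","tin","tall_tin","big_can"):
        for r in silhouettes(n,q)[:1]:
            Q=W[r["region"]];Q=Q[~np.isnan(Q[:,0])]
            print(n,q,round(r["conf"],2),np.round(r["xy"]),Q.shape, np.percentile(Q,[3,50,97],axis=0).round(3).tolist() if len(Q) else "")
# dividers: pts z~0.04 brown in front of rack, in rack frame
c=d["top"];W=cloud(c);th=.1165
R=np.array([[np.cos(th),-np.sin(th)],[np.sin(th),np.cos(th)]])
o=np.array([.668,.0395])-.05*R[:,0]
L=(W[...,:2]-o)@R
m=(abs(W[...,2]-.04)<.004)&(L[...,0]>-.03)&(L[...,0]<.03)
h,e=np.histogram(L[m][:,1],np.arange(-.17,.17,.004));print([(round(float(a),3),int(b)) for a,b in zip(e,h) if b>8])
m=(abs(W[...,2]-.04)<.004)&(abs(L[...,1]-0)<.01);print("front x",np.percentile(L[m][:,0],[1,5,95]),np.median(L[m][:,1]))
m=(abs(W[...,2]-.06)<.004)&(abs(L[...,1])<.09)&(abs(L[...,0]-.05)<.03);print("rail x",np.percentile(L[m][:,0],[1,50,99]))
print(o,current_orientation(),current_position(),current_clock())
E
```

```text
scene jar 0.95 [372. 149.] (937, 3) [[0.49, 0.31, 0.007], [0.524, 0.323, 0.072], [0.545, 0.363, 0.11]]
scene bottle 0.63 [422. 161.] (1219, 3) [[0.631, 0.336, -0.0], [0.663, 0.349, 0.089], [0.684, 0.386, 0.187]]
scene tin 0.68 [315. 204.] (490, 3) [[0.481, 0.065, -0.001], [0.511, 0.084, 0.039], [0.529, 0.117, 0.046]]
scene tall_tin 0.68 [361. 204.] (328, 3) [[0.591, 0.119, 0.028], [0.615, 0.135, 0.053], [0.635, 0.168, 0.057]]
scene big_can 0.65 [181. 301.] (1819, 3) [[0.474, -0.397, 0.006], [0.52, -0.371, 0.089], [0.537, -0.332, 0.106]]
top jar 0.72 [114. 317.] (1745, 3) [[0.483, 0.315, 0.021], [0.51, 0.333, 0.109], [0.539, 0.371, 0.113]]
top bottle 0.73 [101. 238.] (1817, 3) [[0.625, 0.34, 0.018], [0.647, 0.356, 0.124], [0.676, 0.382, 0.192]]
top tin 0.93 [257. 322.] (831, 3) [[0.476, 0.07, 0.011], [0.5, 0.095, 0.046], [0.525, 0.122, 0.049]]
top tall_tin 0.97 [234. 266.] (691, 3) [[0.587, 0.124, 0.016], [0.608, 0.145, 0.057], [0.632, 0.169, 0.06]]
top big_can 0.69 [514. 318.] (2172, 3) [[0.467, -0.388, 0.012], [0.499, -0.345, 0.105], [0.532, -0.321, 0.109]]
[(-0.162, 45), (-0.158, 67), (-0.154, 28), (-0.098, 9), (-0.086, 16), (-0.082, 65), (-0.078, 56), (-0.006, 50), (-0.002, 66), (0.002, 20), (0.07, 24), (0.074, 64), (0.078, 57), (0.15, 63), (0.154, 63), (0.158, 22)]
front x [-0.03359379 -0.03056225  0.03325181] -0.0008374289656979087
rail x [0.03535711 0.05010379 0.06522174]
[0.61833892 0.03368817] [ 7.99998620e-01  6.00001837e-01 -4.18014225e-05  3.51122014e-05] [0.16800633 0.57596265 0.22263559] 1.3
```

```bash
cat >> h.py <<'E'
from scipy.spatial.transform import Rotation as Ro
th=.1165
R2=np.array([[np.cos(th),-np.sin(th)],[np.sin(th),np.cos(th)]])
o=np.array([.668,.0395])-.05*R2[:,0]-.0008*R2[:,1]
def w(x,y,z): return [*(o+R2@np.array([x,y])),z]
def q(a): # tool x at angle a in rack frame, pointing down
    a=a+th;c,s=np.cos(a),np.sin(a)
    return Ro.from_matrix(np.array([[c,s,0],[s,-c,0],[0,0,-1]])).as_quat()
E
python3 - <<'E'
from h import *
from bench import *
print(current_joint_pos())
for a in(0,np.pi,np.pi/2,-np.pi/2):
    print(a,[None if (j:=inverse_kinematics(p,q(a))) is None else np.round(j,2) for p in (w(.05,.117,.12),w(.05,-.039,.06),w(-.11,.13,.01),w(-.03,-.039,.01),w(-.17,-.039,.01))])
E
```

```text
[ 1.17189270e+00  3.58786500e-01  1.51038749e+00 -1.93539782e-05
  1.27252627e+00 -1.15108422e-01]
0 [array([ 0.13,  0.56,  1.45, -0.  ,  1.14,  0.01]), array([-0.1 ,  0.62,  1.49, -0.  ,  1.02, -0.22]), array([ 0.16,  0.54,  1.89, -0.  ,  0.72,  0.04]), array([-0.13,  0.61,  1.71, -0.  ,  0.82, -0.25]), array([-0.21,  0.48,  2.03, -0.  ,  0.63, -0.32])]
3.141592653589793 [None, array([-0.1 ,  0.62,  1.49, -0.  ,  1.02,  2.92]), None, array([-0.13,  0.61,  1.71, -0.  ,  0.82,  2.89]), array([-0.21,  0.48,  2.03, -0.  ,  0.63,  2.82])]
1.5707963267948966 [array([ 0.13,  0.56,  1.45, -0.  ,  1.14, -1.56]), array([-0.1 ,  0.62,  1.49, -0.  ,  1.02, -1.79]), array([ 0.16,  0.54,  1.89, -0.  ,  0.72, -1.53]), array([-0.13,  0.61,  1.71, -0.  ,  0.82, -1.82]), array([-0.21,  0.48,  2.03, -0.  ,  0.63, -1.9 ])]
-1.5707963267948966 [array([ 0.13,  0.56,  1.45, -0.  ,  1.14,  1.58]), array([-0.1 ,  0.62,  1.49, -0.  ,  1.02,  1.35]), array([ 0.16,  0.54,  1.89, -0.  ,  0.72,  1.61]), array([-0.13,  0.61,  1.71, -0.  ,  0.82,  1.32]), array([-0.21,  0.48,  2.03, -0.  ,  0.63,  1.25])]
```

```bash
python3 - <<'E'
from h import *
from bench import *
p=current_position()
servo_line([p[0],p[1],.32],rate=.2)
move_gripper(0.0)
move_ptp(w(.05,.113,.32),q(0))
servo_line(w(.05,.113,.085),rate=.2)
f0=current_force();print(current_clock(),f0)
for y in(.113,.039,-.039):
    servo_line(w(.05,y,.085),rate=.15)
    hit=servo_line(w(.05,y,.052),rate=.02,contact_N=3)
    sleep(.15);print(y,hit,np.round(current_position(),4),np.round(np.array(current_force())-f0,2),current_clock())
    servo_line(w(.05,y,.085),rate=.1)
    print(np.round(np.array(current_force())-f0,2))
    if not hit: break
E
```

```text
6.9083 [0.52130768 0.01004204 0.32875448]
0.113 True [0.6549 0.1509 0.0604] [-0.49  0.51  5.62] 8.45
[-0.78  0.64  0.11]
0.039 True [0.6634 0.0774 0.0604] [-1.09 -0.14  5.06] 10.7833
[-1.    0.01 -0.52]
-0.039 True [ 6.725e-01 -1.000e-04  6.040e-02] [-1.27 -0.72  4.82] 13.1417
[-1.38 -0.71  0.12]
```

```bash
python3 - <<'E'
from h import *
from bench import *
tin=R2.T@(np.array([.5002,.0962])-o);print("tin rack",tin)
x=tin[0]
servo_line(w(.05,-.039,.16),rate=.25)
move_ptp(w(x,.14,.16),q(0))
move_gripper(.030);print("gap",current_finger_gap())
servo_line(w(x,.14,.010),rate=.15)
f0=current_force()
servo_line(w(x,tin[1]+.042,.010),rate=.1)
servo_line(w(x,-.039+.0336,.010),rate=.05)
print(np.round(np.array(current_force())-f0,2),current_clock())
c=capture("top");cv2.imwrite("pics/top1.png",c["image"])
W=cloud(c);
s=silhouettes("top","tin")
for r in s[:2]:
    Q=W[r["region"]];Q=Q[abs(Q[:,2]-.045)<.006];print(r["conf"],r["xy"],len(Q))
    if len(Q)>5:
        cc=cv2.minEnclosingCircle(Q[:,:2].astype(np.float32));print(cc,R2.T@(np.array(cc[0])-o))
print(R2.T@(np.array(current_position()[:2])-o))
E
```

```text
tin rack [-0.11007196  0.07662017]
gap 0.029862094804079756
[ 0.11 -0.49 -0.01] 19.7417
[-0.1100957  -0.00530642]
```

View pics/top1.png

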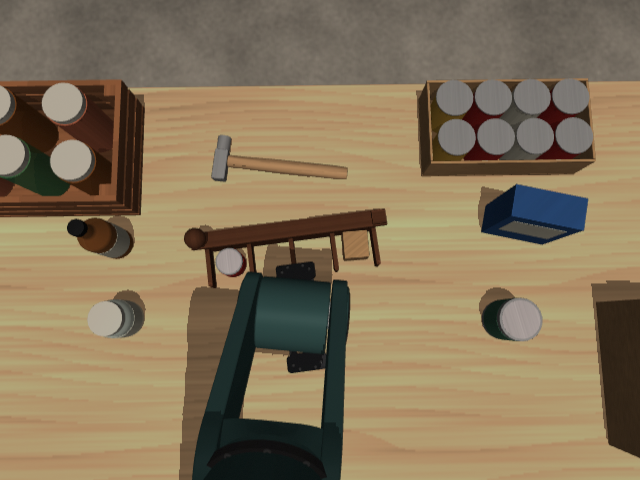

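The arm hides the tin here (columns 250–350, rows 270–370). I'll back off, raise, turn the jaws across the push direction, and look again.

```bash
python3 - <<'E'
from h import *
from bench import *
servo_line(w(-.11,.03,.010),rate=.1)
servo_line(w(-.11,.03,.16),rate=.2)
move_ptp(w(-.19,-.039,.16),q(np.pi/2))
for n in("top","scene","wrist"):
    c=capture(n);cv2.imwrite(f"pics/{n}2.png",c["image"]);W=cloud(c)
    for r in silhouettes(n,"tin")[:2]:
        Q=W[r["region"]];Q=Q[abs(Q[:,2]-.045)<.005];print(n,r["conf"],r["xy"],len(Q))
        if len(Q)>5:
            cc=cv2.minEnclosingCircle(Q[:,:2].astype(np.float32));print(cc,R2.T@(np.array(cc[0])-o))
print(current_clock())
E
```

```text
top 0.55 [321.0, 315.6] 724
((0.5130988955497742, -0.018633024767041206), 0.028056874871253967) [-0.1106083  -0.03893379]
scene 0.8 [292.0, 227.8] 274
((0.5156587958335876, -0.020741606131196022), 0.029512042179703712) [-0.10831085 -0.04132563]
wrist 0.59 [314.4, 313.8] 3162
((0.513327419757843, -0.018762679770588875), 0.028201395645737648) [-0.1103964  -0.03908913]
23.0917
```

View pics/scene2.png

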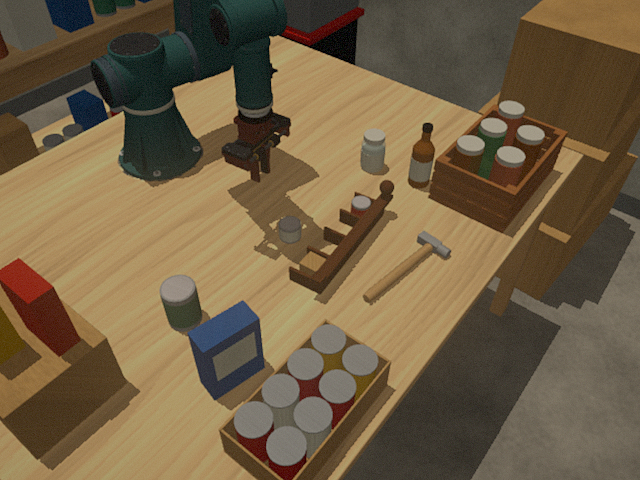

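View pics/wrist2.png

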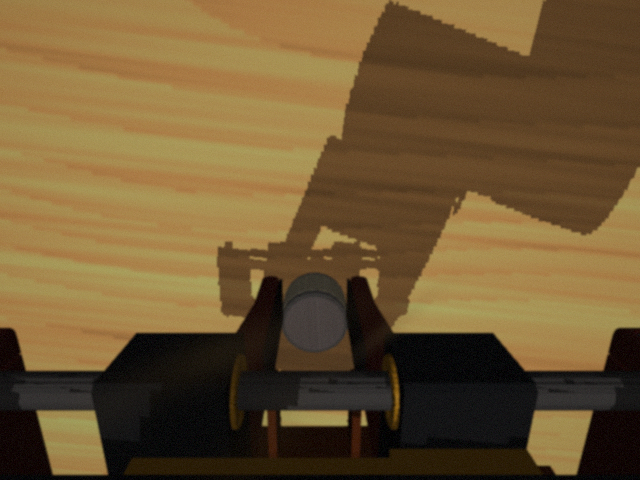

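The tin stands upright at rack (-110.5, -39) mm by both the top and wrist cameras, centred on gap c (scene pixel (292,228)). Next is the push in.

```bash
python3 - <<'E'
from h import *
from bench import *
servo_line(w(-.19,-.039,.010),rate=.15)
servo_line(w(-.148,-.039,.010),rate=.1)
f0=np.array(current_force())
print("early stop?",servo_line(w(-.050,-.039,.010),rate=.05,contact_N=10))
print(R2.T@(np.array(current_position()[:2])-o),np.round(np.array(current_force())-f0,2))
print("board",servo_line(w(-.022,-.039,.010),rate=.02,contact_N=6)); 
print(R2.T@(np.array(current_position()[:2])-o),np.round(np.array(current_force())-f0,2),current_clock())
E
```

```text
early stop? False
[-0.05008104 -0.03899604] [ 0.8  -0.23 -0.73]
board True
[-0.02603773 -0.03885591] [ 1.36  0.44 -0.48] 28.0833
```

```bash
python3 - <<'E'
from h import *
from bench import *
servo_line(w(-.09,-.039,.010),rate=.1)
servo_line(w(-.09,-.039,.16),rate=.2)
servo_line(w(-.2,-.039,.20),rate=.2)
for n in("top","scene","wrist"):
    c=capture(n);cv2.imwrite(f"pics/{n}3.png",c["image"]);W=cloud(c)
    for r in silhouettes(n,"tin")[:2]:
        Q=W[r["region"]];Q=Q[abs(Q[:,2]-.045)<.005];print(n,r["conf"],r["xy"],len(Q))
        if len(Q)>5:
            cc=cv2.minEnclosingCircle(Q[:,:2].astype(np.float32));print(cc,R2.T@(np.array(cc[0])-o),Q[:,2].mean())
print(current_clock())
E
```

```text
top 0.66 [312.2, 245.3] 674
((0.6296144127845764, -0.005021111108362675), 0.027843913063406944) [ 0.00669962 -0.03895751] 0.04582842206597828
top 0.56 [100.6, 238.6] 64
((0.6514723300933838, 0.36413154006004333), 0.029669402167201042) [0.07131845 0.32515216] 0.04522117134129554
scene 0.84 [328.7, 243.1] 279
((0.6297735571861267, -0.00938012357801199), 0.029974181205034256) [ 0.00635101 -0.04330548] 0.04360418330798985
wrist 0.83 [315.1, 420.1] 1200
((0.6309682726860046, -0.004521477967500687), 0.02790120802819729) [ 0.00810238 -0.03861864] 0.04525520276849124
30.8
```

View pics/top3.png

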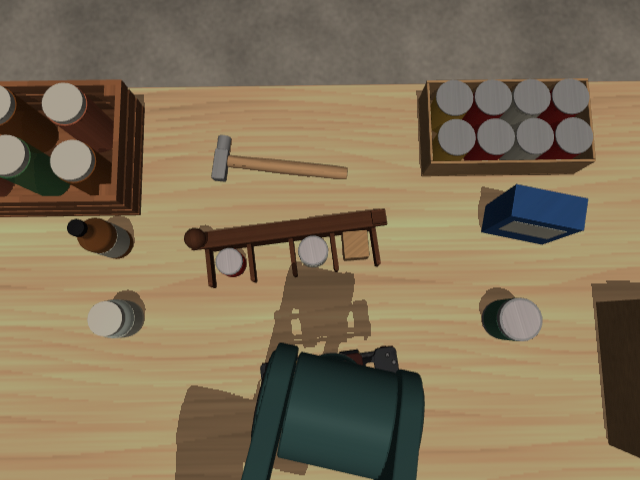

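View pics/scene3.png

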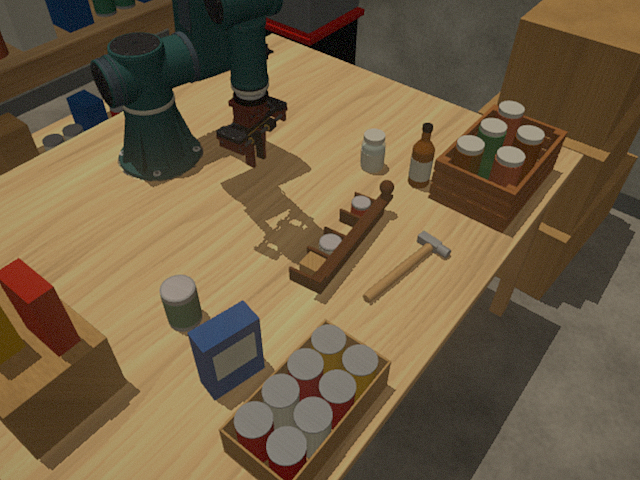

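In the top view the tin at (312,250) sits upright in the third gap from the ball, against the board. Everything else looks unmoved.

```bash
python3 -c "
from bench import *
close_job()"
```

```text
the job is handed in; nothing more can be done
```

The tin is home in the third gap (gap c), upright against the back board, and the job is handed in. The ball was at the rack's +y end, so the count ran a, b, c.

- **Rail touches:** With the closed fingers I touched the rail above a, b and c in turn, at about 5 N each, lifting clear between touches. I never went near gap d.
- **Pushing the tin:** With the fingers 30 mm apart as a two-point pusher, I pushed the tin sideways along the table until it was in line with gap c. I then pushed it in until the fingers felt the back board.
- **Last checks:** The top camera put the tin at rack (6.7, -39.0) mm and the wrist camera at (8.1, -38.6) mm, against a target of (7, -39). Its top was 45 mm above the table, as it should be when standing. The bystanders look unmoved in the pictures, though I did not re-measure their positions. The clock read 30.8 s just before I handed in.
- **Disagreement:** The scene camera's slanted view gave y = -43.3 mm, about 4 mm off the other two. It is still within tolerance, and I trusted the closer views.

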